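Set the polishing spindle's speed and start it

TASK

Get the polishing spindle running at speed 6: with a fingertip, push the lever of the big speed selector round, click by click, to step 6 (the sixth click clockwise from the off dot), and once it rests there press the round start key fully in and let it come back up. Push only: never take the selector's lever between the fingers, do not press the start key before the speed is set, and leave the small mode knob and the things lying about as they are.

Things in the scene. Friction and masses are not known exactly. Their poses are not given: they have to be found in the camera images.
- unit: grey control unit, a box 200 (x) by 300 (y) by 80 mm high, fixed to the bench. Origin at the centre of its underside, x from its front (robot side) to its back, y to its left, z up. On its flat top, in this frame: big selector at (0, 70), start key at (-45, -90), small mode knob at (55, -115) mm.
- speed_axis (a point): point on the big selector's turning axis, level with the unit's top panel; axes as the unit's. On the white dial (149 mm across) a round dot marks off, then clockwise, 30 degrees apart, eight strokes, each longer than the last, mark steps 1 to 8. The dot lies 120 degrees anticlockwise (from above) of the unit's +x, step 4 along +x, step 6 60 degrees clockwise of it. Clear to 80 mm from the axis.
- speed_tip (a point): outer end of the selector's lever, at its top edge; x outward along the lever, y to its left, z up. The black lever is a straight bar 14 mm wide with upright sides, from 20 mm behind the axis to 50 mm in front, from 8 to 36 mm above the panel; the long end, with a white line on top, is the pointer. Below it a hub disc, 48 mm across, its top 9 mm above the panel.
- speed (a joint): angle of the big selector, rad: 0 with the lever at the off dot, growing clockwise from above; a step is 0.5236, step 6 is 3.142; stops just beyond 0 and 4.189. A spring detent holds it at each step; pushed half-way to the next it snaps on by itself. That takes about 0.06 Nm (2 N on the lever 30 mm out). It starts at off or at step 1, 2 or 3.
- start_top (a point): centre of the top of the start key, a black round key 32 mm across in a steel housing; it is pressed straight down
- start (a joint): travel of the start key, 0 up to 0.006 m fully in; a spring brings it back; fully in takes 5 N
- mode_tip (a point): end of the bar of the small mode knob (28 mm across, stands 44 mm above the panel); not to be moved
- tin: closed aluminium tin, 38 mm across, 20 mm high, standing on the unit's panel behind the start key; origin at its underside; not to be moved
- bowl: steel bowl, 84 mm across, 40 mm high, left of the unit; origin at its underside; not to be moved
- mandrel: steel ring cone on a round foot, 60 mm across, 130 mm high, right of the unit; origin at its underside; not to be moved
- sketchpad: spiral sketch pad, 130 by 180 by 12 mm, behind the unit; origin at its underside; not to be moved
- tweezers: steel tweezers, 150 mm long, lying in front of the unit; not to be moved
- hammer: small hammer, 200 mm long, lying to the right of the unit; not to be moved
- block: steel block, a cube of 50 mm, left of the unit; origin at its underside; not to be moved

How it is judged:
By the outcome, as a careful person would: the job done as asked, in the order asked, and still so for the second after the job is handed in, with the robot touching nothing.
It also fails if it takes over 58 s, if anything falls off the work surface, if the arm or the gripper's body presses on something with over 40 N, if the wrist force passes 120 N, or if a joint passes its speed limit or range.

ROBOT

A 6-joint arm with a two-finger parallel gripper is mounted at the origin on the work surface. World frame = base frame: x ahead of the robot, y to its left, z up, the work surface at z = 0. Lengths are in m, angles in rad, forces in N, time in s.
With the tool pointing down it reaches from about 0.375 to 0.925 m from the base axis. Payload 5.7 kg.
Tool frame: the origin (TCP) lies between the finger pads; the fingertips stand 25 mm ahead of it and the grasp point (between the pads) lies 6 mm ahead of it; z points along the fingers, y is the line along which they close (so a half turn about z gives the same grasp; the last joint's range is limited). The gripper opens to 85 mm and grips with 20 to 120 N. Pads are 22 mm wide; open, the fingers measure 114 mm over their backs; the gripper's body (76 mm by 85 mm) begins 54 mm behind the grasp point. The pads swing forward as they close: fully open they stand 13 mm farther back than shut.
Start: joints at [1.046, 0.359, 1.51, -0, 1.272, -0.115], TCP at [0.239, 0.55, 0.256] pointing down, gripper open.
Joint ranges: [-2.97, 2.97], [-1.01, 2.36], [0.21, 2.38], [-0.96, 4.11], [0.2, 2.71], [-2.98, 2.98]. Speed limits (rad/s): [2.39, 2.39, 3.14, 3.14, 3.14, 3.14].

INTERFACE

Orientations are given as a unit quaternion [w, x, y, z].
In Python, from cell import bot gives the robot as it stands. The module is installed in compiled form; this text tells all that it offers. Calls block until the motion is done:
- bot.move_to(position, orientation): joint-space move of the TCP to a pose.
- bot.move_straight(position, attitude=None, max_speed=0.15): straight line of the TCP; attitude=None keeps the orientation; max_speed is the mean speed in m/s.
- bot.move_joints(angles): joint-space move.
- bot.grip(opening, strength=None): opening from 0.0 (shut) to 1.0 (fully open); strength is the grip in N (None keeps the last); returns when the fingers have stopped.
- bot.wait(seconds).
- bot.inverse_kinematics(position, orientation): joint angles nearest the present ones, or None.
- bot.grab_frame(name): name is "scene" or "top" or "wrist"; returns a dict with "img" (420x560x3 uint8, blue, green, red), "vfov" (degrees; the focal length in pixels is half the picture's height over the tangent of half this angle, whatever the lens; pixels are square), "cx", "cy" (the principal point, pixels), "dist" ([k1, k2, p1, p2, k3] as OpenCV has them; the pictures are not rectified), "pose" (4x4, takes a point from camera to world coordinates); the wrist camera has in their place "T_tool_cam" (4x4, takes a point from camera to tool coordinates, whose origin is the TCP and whose axes are the flange's). Camera axes: x right, y up, looking along -z (the intrinsics and any distortion apply to the point x, -y, -z); pixel columns grow to the right and rows downward; lengths in m; the calibration is good to about 2 mm. A picture is of the moment at which its call begins: read the wrist's pose just before it. There is no depth.
A pose or a line that the arm cannot do raises bot.PlanningError and nothing moves.
- bot.finish_job(): hands the job in; it is judged then, once.
Trained networks look in a picture, given as the dict that the camera call returned (one of the last four; its "shot" number tells which), for a name from the list of things; names that differ only in an ending like _2 or _b are one class to them, and where a whole thing is asked for, a point or a joint stands for the part that bears it (a point fixed in the world has none). Each returns a list of dicts, best first, with "confidence" (0 to 1); they miss things now and then, are a little off and sometimes report something else, mostly with a low value. They report only what shows in the picture. A call takes as long as a camera call.
- bot.find_in(name, picture): "extent" ([centre column, centre row, width, height] in pixels, round what is visible of it).
Readings, each from a call of its own:
- bot.read_clock(): time.
- bot.read_q(): joint angles.
- bot.read_joint_vel(): joint speeds.
- bot.read_joint_torque(): joint torques, N m.
- bot.read_eef_pos(): TCP position.
- bot.read_eef_rot(): TCP orientation.
- bot.read_wrist_force(): force on the tool from outside, world axes, zero at the start.
- bot.read_torque(): the same for the moment, N m.
- bot.read_gripper_width(): opening from 0.0 (shut) to 1.0 (fully open).
- bot.read_grasp_force(): force on a finger pad.
Only numpy, scipy, OpenCV 4.12 (cv2) and the standard library are available. Lean on these libraries where they do the work, as an engineer would, in place of code of your own. Each camera call takes 0.05 s, during which the arm holds its last target. There are 200 camera calls.

## Working session

There is one attempt and no reset: what is moved stays moved. The work goes in short steps, each a Python script; the robot and the scene stay as the last script left them, time stands still between calls to the robot, and variables do not carry over. Pictures are saved under pics/ and viewed, at most 10 in all, crops included, and the job is handed in when it is done.

```bash
mkdir -p pics; python3 - <<'E'
from cell import bot
import cv2,numpy as np
for n in ("top","scene"):
    f=bot.grab_frame(n); cv2.imwrite(f"pics/{n}0.png",f["img"])
    print(n,f["vfov"],f["cx"],f["cy"],f["dist"],np.round(f["pose"],4).tolist())
    for k in ("unit","speed","start","mode_tip","tin"):
        print(k,[(np.round(d["extent"],1).tolist(),round(d["confidence"],2)) for d in bot.find_in(k,f)[:2]])
print(bot.read_clock(),bot.read_eef_rot())
E
```

```text
top 50.84720578240479 277.23403621383034 210.1656412027542 [0.00972209 0.         0.         0.         0.        ] [[0.0113, 0.9945, -0.1042, 0.4837], [-0.9999, 0.0125, 0.0102, -0.0034], [0.0115, 0.1041, 0.9945, 1.0566], [0.0, 0.0, 0.0, 1.0]]
unit [([327.9, 214.1, 150.7, 114.6], 0.92)]
speed [([291.8, 217.7, 30.6, 23.7], 0.72)]
start [([371.7, 223.6, 12.4, 14.1], 0.53)]
mode_tip [([373.0, 177.8, 15.2, 13.5], 0.55), ([372.4, 223.9, 16.6, 18.6], 0.21)]
tin [([340.0, 185.1, 18.4, 18.3], 0.48)]
scene 47.53777682053624 283.5992234165377 211.15964218727694 [-0.15448368  0.          0.          0.          0.        ] [[0.3276, -0.6244, 0.7091, 1.4791], [0.9447, 0.2251, -0.2383, -0.332], [-0.0108, 0.748, 0.6636, 0.9471], [0.0, 0.0, 0.0, 1.0]]
unit [([254.8, 240.9, 131.2, 100.8], 0.88)]
speed [([278.7, 214.0, 26.2, 14.2], 0.81)]
start [([222.5, 250.4, 14.0, 15.5], 0.68), ([244.6, 241.4, 11.9, 14.2], 0.27)]
mode_tip [([221.6, 249.8, 17.3, 18.3], 0.53)]
tin [([244.9, 243.0, 14.1, 18.2], 0.69)]
0.6 [-2.30747143e-05  2.03457359e-01  9.79083807e-01 -4.37471346e-05]
```

```bash
python3 - <<'E'
import cv2
i=cv2.imread("pics/top0.png")[130:300,220:440]; cv2.imwrite("pics/top0c.png",cv2.resize(i,None,fx=3.5,fy=3.5,interpolation=cv2.INTER_CUBIC))
E
```

```text
(no output)
```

View pics/top0c.png

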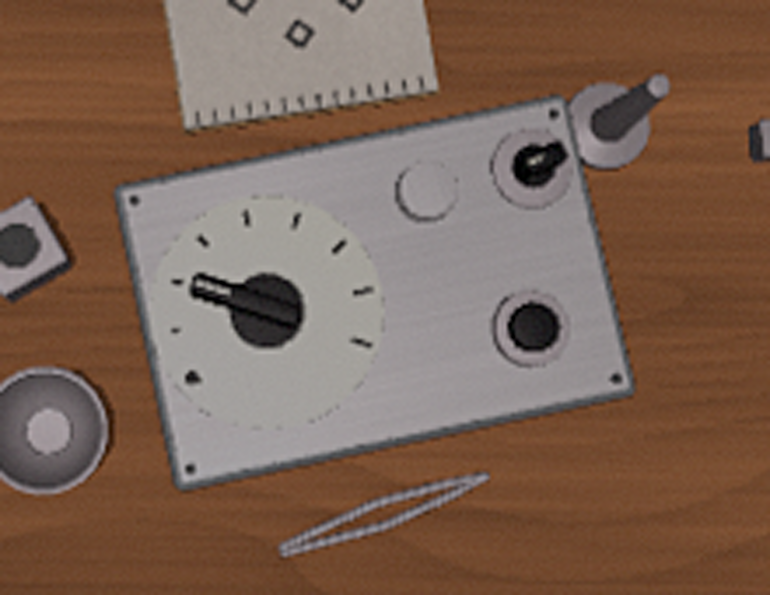

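View pics/scene0.png

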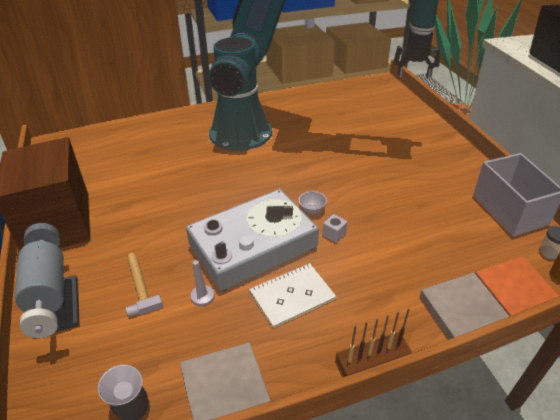

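The top picture shows the selector's lever pointing at step 2 (crop 195,285; dial centre about 269,313). The key is at crop (533,327), the mode knob at (540,160) and the tin at (427,191). I'll localize the unit from the four panel screws, then go to a close wrist view.

```bash
cat > h.py <<'E'
from cell import bot
import cv2,numpy as np
from scipy.spatial.transform import Rotation as R
def K(f):
    fl=f["img"].shape[0]/2/np.tan(np.radians(f["vfov"]/2)); return np.array([[fl,0,f["cx"]],[0,fl,f["cy"]],[0,0,1.]])
def rot(): q=bot.read_eef_rot(); return R.from_quat(np.r_[q[1:],q[0]]).as_matrix()
def toolpose():
    T=np.eye(4);T[:3,:3]=rot();T[:3,3]=bot.read_eef_pos();return T
def px2w(f,P,px,z):
    u=cv2.undistortPoints(np.array(px,float).reshape(-1,1,2),K(f),np.array(f["dist"]))[:,0]
    d=np.c_[u[:,0],-u[:,1],-np.ones(len(u))]@P[:3,:3].T
    o=P[:3,3]; return o+d*((z-o[2])/d[:,2])[:,None]
def w2px(f,P,X):
    c=(np.atleast_2d(X)-P[:3,3])@P[:3,:3]
    return cv2.projectPoints((c*[1,-1,-1]).reshape(-1,1,3),np.zeros(3),np.zeros(3),K(f),np.array(f["dist"]))[0][:,0]
def down(yaw):
    "tool down, tool x axis at angle yaw in world"
    m=np.array([[np.cos(yaw),np.sin(yaw),0],[np.sin(yaw),-np.cos(yaw),0],[0,0,-1.]])
    q=R.from_matrix(m).as_quat(); return np.r_[q[3],q[:3]]
E
python3 - <<'E'
from h import *
f=bot.grab_frame("top");P=np.array(f["pose"])
s=np.array([[135,201],[553,115],[616,378],[190,469]])/3.5+[220,130]   # BL,BR,FR,FL (back/left..)
X=px2w(f,P,s,.08);c=X.mean(0)
ex=(X[0]+X[1]-X[2]-X[3]);yaw=np.arctan2(ex[1],ex[0]);ey=X[0]+X[3]-X[1]-X[2]
print(c,np.degrees(yaw),np.degrees(np.arctan2(-ey[0],ey[1])),np.linalg.norm(ex)/2,np.linalg.norm(ey)/2)
o=np.array([[269,313],[533,327],[540,160],[427,191]])/3.5+[220,130]
W=px2w(f,P,o,.085)-c; cs,sn=np.cos(yaw),np.sin(yaw)
print(np.round(W[:,:2]@np.array([[cs,-sn],[sn,cs]]),4))
w=bot.grab_frame("wrist");print(np.round(w["T_tool_cam"],4).tolist(),w["vfov"],w["cx"],w["cy"],w["dist"])
print(toolpose().round(3).tolist())
E
```

```text
[ 0.58184121 -0.12397243  0.08      ] 12.502525119944956 12.567276672383226 0.17311935639389495 0.27495986702643754
[[-0.0014  0.0689]
 [-0.0442 -0.0924]
 [ 0.059  -0.1211]
 [ 0.0542 -0.0459]]
[[0.0011, 0.9657, 0.2596, 0.0649], [1.0, -0.001, -0.0003, -0.0012], [0.0, 0.2596, -0.9657, -0.1178], [0.0, 0.0, 0.0, 1.0]] 66.71261617022353 281.9323260717883 212.00029100752587 [0.02027865 0.         0.         0.         0.        ]
[[-0.917, 0.398, -0.0, 0.239], [0.398, 0.917, -0.0, 0.55], [-0.0, -0.0, -1.0, 0.256], [0.0, 0.0, 0.0, 1.0]]
```

Unit at (0.582, -0.124), yaw 12.5°. The screw spacing is consistent, and the selector and key land within 3 mm of their nominal positions. Next I shut the gripper, check the joints along the arc, and take a close view.

```bash
cat >> h.py <<'E'
C=np.array([.5818,-.1240]);YAW=np.radians(12.53)
def u2w(x,y,C=C,YAW=YAW): return C+np.array([np.cos(YAW)*x-np.sin(YAW)*y,np.sin(YAW)*x+np.cos(YAW)*y])
def lev(step): return YAW+np.radians(120-30*step)
def fing(step,off,r=.036):
    t=lev(step); return u2w(0,.07)+r*np.array([np.cos(t),np.sin(t)])+off*np.array([-np.sin(t),np.cos(t)])
E
python3 - <<'E'
from h import *
for s in (2,4,6):
    for d in (90,-90):
        q=bot.inverse_kinematics(list(np.r_[fing(s,.03),.125]),list(down(lev(s)+np.radians(d))));print(s,d,None if q is None else np.round(q,2))
bot.grip(0.0,30)
m=u2w(0,0.02)
bot.move_to(list(np.r_[m+[-0.03,0],.30]),list(down(np.radians(150))))
T=toolpose();w=bot.grab_frame("wrist");cv2.imwrite("pics/w1.png",w["img"])
P=T@np.array(w["T_tool_cam"])
print(T[:3,3],bot.read_clock())
pts=[u2w(0,.07),u2w(-.045,-.09),u2w(.055,-.115)]
print(w2px(w,P,[np.r_[p,.08] for p in pts]).round(1))
E
```

```text
2 90 [-0.15  0.44  1.76 -0.    0.94 -1.41]
2 -90 [-0.15  0.44  1.76 -0.    0.94  1.73]
4 90 [-0.15  0.5   1.66 -0.    0.99 -0.37]
4 -90 [-0.15  0.5   1.66 -0.    0.99  2.78]
6 90 [-0.21  0.52  1.61 -0.    1.01  0.62]
6 -90 [-0.21  0.52  1.61 -0.    1.01 -2.53]
[ 0.54754067 -0.10364954  0.29994231] 4.0833
[[330.7 181.9]
 [196.5 247.4]
 [242.5 318.2]]
```

View pics/w1.png

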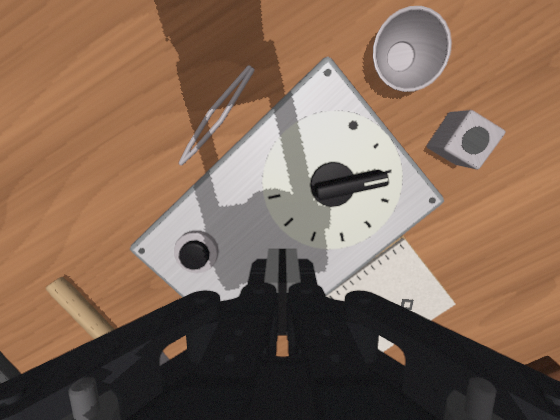

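The wrist view confirms the pose: the dial centre is at (332,180) against a predicted (331,182). The lever is at step 2 and the key is at (194,254). The shut fingertip is about 14 x 22 mm, so it fits on the key. Next is the arc push.

```bash
python3 - <<'E'
from h import *
z=.125
def go(s,off,z=z,v=.03):
    bot.move_straight(list(np.r_[fing(s,off,.037),z]),list(down(lev(s)+np.pi/2)),v)
bot.move_to(list(np.r_[fing(2,.036,.037),.19]),list(down(lev(2)+np.pi/2)))
f0=np.array(bot.read_wrist_force())
go(2,.036,v=.08); print("down",np.round(np.array(bot.read_wrist_force())-f0,2))
go(2,.020)
for s in np.r_[np.arange(2,5.5,.25),5.5,5.6]:
    go(s,.018); t=lev(s); F=np.array(bot.read_wrist_force())-f0
    print(round(s,2),"tangential",round(F[:2]@[-np.sin(t),np.cos(t)],2),"all",F.round(1))
go(5.6,.030); 
bot.move_straight(list(np.r_[fing(5.6,.03,.037),.22]),None,.15)
bot.move_to(list(np.r_[u2w(-.08,.0),.28]),list(down(np.radians(150))))
T=toolpose();w=bot.grab_frame("wrist");cv2.imwrite("pics/w2.png",w["img"]);print(bot.read_clock())
E
```

```text
down [ 0.1   1.09 -0.48]
2.0 tangential -0.58 all [ 0.9  0.9 -0.7]
2.25 tangential 1.17 all [-0.7  1.4 -0.1]
2.5 tangential 0.7 all [-0.2  0.9  0.3]
2.75 tangential 1.12 all [-0.2  1.6 -1.1]
3.0 tangential 1.36 all [-0.4  1.5 -1.1]
3.25 tangential 1.49 all [-0.2  1.7 -0.4]
3.5 tangential 1.13 all [-0.5  1.  -1.5]
3.75 tangential 1.02 all [-0.1  1.1 -0.8]
4.0 tangential 1.31 all [-1.4  1.  -1. ]
4.25 tangential 1.23 all [-0.1  1.2 -1. ]
4.5 tangential 0.93 all [-0.3  0.9 -1.1]
4.75 tangential 0.92 all [-0.6  1.  -1.5]
5.0 tangential 1.66 all [-0.3  1.8 -0.5]
5.25 tangential 0.85 all [-0.5  1.1 -1.5]
5.5 tangential 0.93 all [-0.5  1.4 -1.2]
5.6 tangential -0.21 all [-0.2 -0.1 -1.2]
14.5583
```

View pics/w2.png

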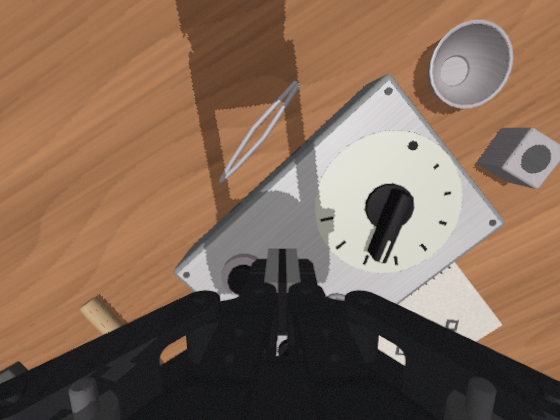

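The lever tip is at (378,257), between strokes 5 (396,260) and 6 (366,260). It stands above the dial, so parallax is involved. I'll check that by projecting the lever.

```bash
python3 - <<'E'
from h import *
T=toolpose();w=bot.grab_frame("wrist");P=T@np.array(w["T_tool_cam"])
a=u2w(0,.07)
for s in (5,5.5,6,6.5):
    t=lev(s);d=np.array([np.cos(t),np.sin(t)])
    print(s,"back,tip of top:",w2px(w,P,[np.r_[a-.02*d,.116],np.r_[a+.05*d,.116]]).round(1).tolist(),"stroke",w2px(w,P,[np.r_[a+.065*d,.08]]).round(1).tolist())
i=w["img"][130:290,300:480];cv2.imwrite("pics/w2c.png",cv2.resize(i,None,fx=4,fy=3.7,interpolation=cv2.INTER_CUBIC))
print(bot.read_clock())
E
```

```text
5 back,tip of top: [[396.0, 192.0], [405.4, 262.6]] stroke [[394.5, 261.3]]
5.5 back,tip of top: [[401.9, 191.4], [391.6, 263.6]] stroke [[378.5, 262.6]]
6 back,tip of top: [[407.6, 192.4], [378.2, 261.4]] stroke [[363.1, 260.0]]
6.5 back,tip of top: [[412.6, 194.8], [366.1, 256.0]] stroke [[349.1, 253.8]]
14.6083
```

View pics/w2c.png

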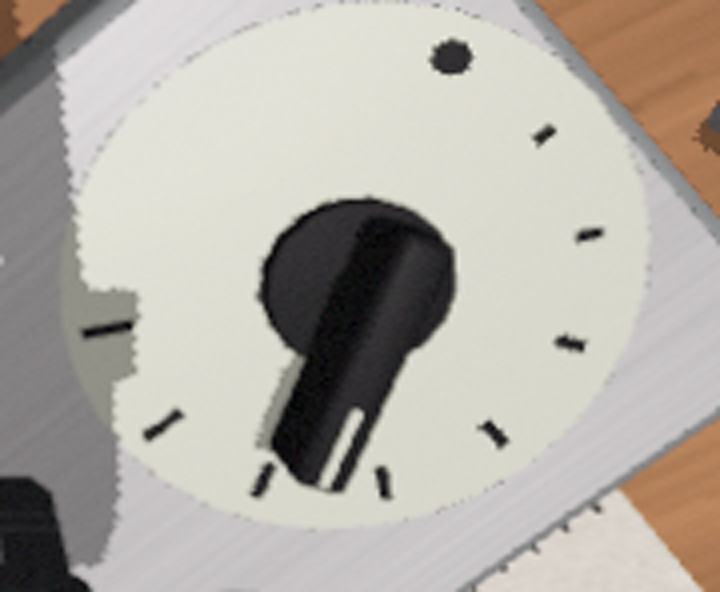

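The predicted lever at step 6 fits within about 2–4 px, but I want a view from straight above with no parallax before pressing the key.

```bash
python3 - <<'E'
from h import *
y=np.radians(150)
bot.move_to(list(np.r_[u2w(0,.07)-.065*np.array([np.cos(y),np.sin(y)]),.26]),list(down(y)))
bot.wait(.3)
T=toolpose();w=bot.grab_frame("wrist");P=T@np.array(w["T_tool_cam"])
a=u2w(0,.07);i=cv2.resize(w["img"],None,fx=4,fy=4,interpolation=cv2.INTER_CUBIC)
for s in (5.5,6,6.5):
    t=lev(s);d=np.array([np.cos(t),np.sin(t)])
    p=w2px(w,P,[np.r_[a-.02*d,.116],np.r_[a+.05*d,.116],np.r_[a+.056*d,.08],np.r_[a+.075*d,.08]])
    q=np.round(p*4).astype(int)
    if s==6: c=q[0]
    cv2.line(i,tuple(map(int,q[2])),tuple(map(int,q[3])),(0,0,255),1)
    if s==6: cv2.circle(i,tuple(map(int,q[1])),4,(0,255,0),1);cv2.circle(i,tuple(map(int,q[0])),4,(0,255,0),1)
i=i[max(c[1]-300,0):c[1]+300,max(c[0]-400,0):c[0]+400][:600,:800];cv2.imwrite("pics/w3.png",i);print(bot.read_clock())
E
```

```text
15.55
```

View pics/w3.png

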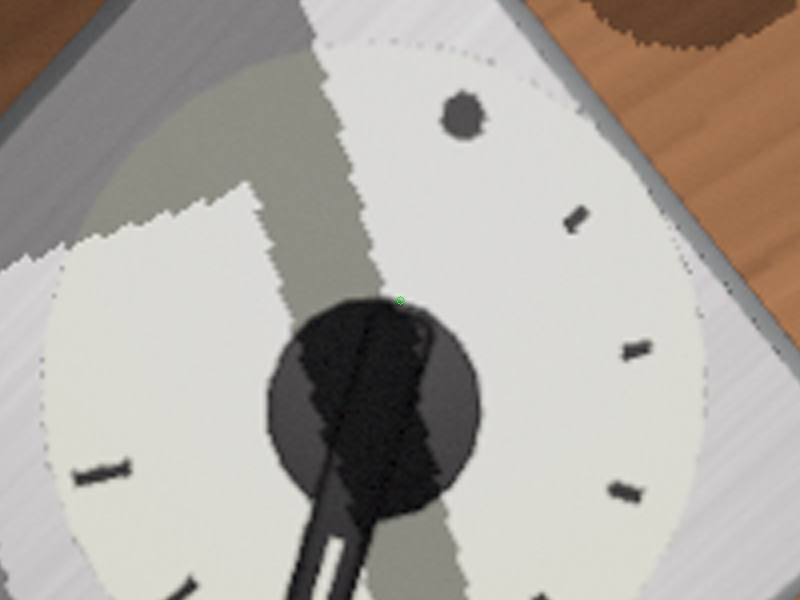

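Seen from above, the lever points exactly opposite the off dot: (-85,285) against (89,-292) in direction. That is step 6. Now the start key, force-guided.

```bash
python3 - <<'E'
from h import *
k=u2w(-.045,-.091);q=list(down(np.radians(150)))
bot.move_to(list(np.r_[k,.20]),q)
bot.move_straight(list(np.r_[k,.14]),None,.08); bot.wait(.2)
fz=lambda:np.mean([bot.read_wrist_force()[2] for _ in range(3)])
f0=fz(); z=.14; log=[]
while z>.105:
    z-=.001; bot.move_straight(list(np.r_[k,z]),None,.02); F=fz()-f0; log.append((round(z,4),round(F,1)))
    if F>12: break
print(bot.read_eef_pos(),bot.read_wrist_force(),log)
bot.wait(.2)
bot.move_straight(list(np.r_[k,.20]),None,.06)
print(bot.read_clock())
E
```

```text
[ 0.55778374 -0.2227038   0.12093972] [-1.46222738  0.04031834 12.31604121] [(0.139, np.float64(1.1)), (0.138, np.float64(0.8)), (0.137, np.float64(-0.1)), (0.136, np.float64(0.9)), (0.135, np.float64(0.2)), (0.134, np.float64(0.9)), (0.133, np.float64(-0.2)), (0.132, np.float64(1.4)), (0.131, np.float64(1.4)), (0.13, np.float64(0.7)), (0.129, np.float64(0.7)), (0.128, np.float64(1.6)), (0.127, np.float64(2.1)), (0.126, np.float64(2.0)), (0.125, np.float64(2.7)), (0.124, np.float64(3.5)), (0.123, np.float64(3.8)), (0.122, np.float64(4.7)), (0.121, np.float64(5.2)), (0.12, np.float64(13.0))]
24.0167
```

The force rose steadily to about 5 N over about 6 mm, then hit a hard stop at 13 N, so the key went fully in. I'll back off and take a last look.

```bash
python3 - <<'E'
from h import *
y=np.radians(150)
bot.move_to(list(np.r_[u2w(-.08,.03)-.04*np.array([np.cos(y),np.sin(y)])+[-.06,0],.36]),list(down(y)))
w=bot.grab_frame("top");i=w["img"][110:300,200:440]
v=bot.grab_frame("scene")["img"][160:310,160:380]
cv2.imwrite("pics/end.png",np.hstack([cv2.resize(i,(400,317),interpolation=cv2.INTER_CUBIC),cv2.resize(v,(400,317),interpolation=cv2.INTER_CUBIC)]));print(bot.read_clock())
E
```

```text
24.9417
```

View pics/end.png

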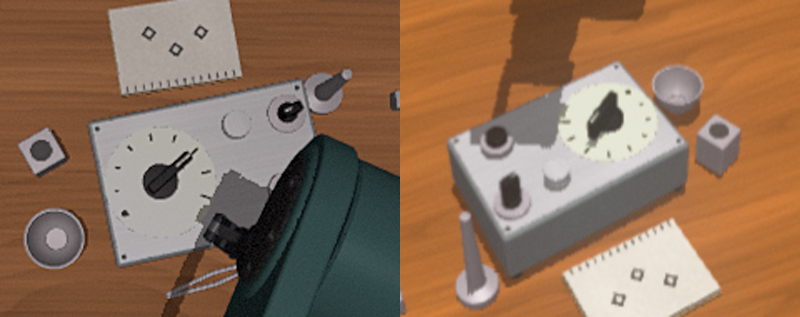

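The lever (tip about (196,152) in the left view) points at step 6, opposite the dot at (125,213). The key is back up and nothing else has moved.

```bash
python3 -c "
from cell import bot
print(bot.finish_job())"
```

```text
the job is handed in; nothing more can be done
None
```

The selector was pushed from step 2 to step 6, then the start key was pressed fully in and released; the job is handed in at about 25 s on the clock, with nothing else visibly moved.

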